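# Open the counterweighted lid of a small test kiln

## Task

Open the small kiln so that it can be loaded: with the fingers under the lip on the front of its lid, push the lid up past its balance point so that it swings over and stays open by itself. Ease it up without flinging or forcing it, do not push on the counterweight bar at the back, and leave the clay pots and the kiln prop standing where they are.

Things in the scene. Friction and masses are not known exactly. Their poses are not given: they have to be found in the camera images.
- kiln: Square top-loading test kiln, 230 x 230 mm, steel jacket, fixed. Origin: centre of its footprint at table height. x is level, from the front (lip side) to the back (hinge side); y level, z up. Rim 162 mm high; the closed lid, 230 mm square, fills heights 165 to 211 mm. A grey control box (150 mm along x, 142 mm high) stands on the -y side, out to y = -185 mm.
- lid (a joint): Lid angle, rad: 0 closed, growing as its front rises, 1.75 fully open, leaning back on its stop. Below the balance point (somewhere from 0.45 to 0.67) the lid sinks shut; above, it swings on by itself to 1.75 in 2 to 5 s, below 1.4 rad/s as the hinge is damped. Raising it slowly takes 2 to 6 N at the lip.
- lid_hinge (a point): Middle of the lid's horizontal hinge axis, which runs along the kiln's y axis; fixed on the kiln, 125 mm behind its centre and 165 mm above the table.
- lid_lip: Sheet-steel lifting lip, 90 mm wide, on the front of the lid, moving with it. Origin: middle of its outer edge, a round bead 10 mm thick along y, 270 mm before the hinge axis and 6 mm above it (171 mm above the table when closed). x points from the edge to the lid: a 3 mm sheet runs 28 mm back to the lid's front face, which rises 34 mm above it. Free space below. Axes as the kiln's when closed.
- counterweight: Steel counterweight bar, 36 mm thick and 226 mm long along y, on two arms behind the hinge. Origin: its middle; with the lid closed 100 mm behind the hinge axis and 68 mm above it. As the lid opens it swings back and down behind the kiln.
- pot_tall: Loose coil-built clay pot, 82 mm wide at the rim, 85 mm high, on the wooden ware board. Origin: centre of its underside; z axis up.
- pot_wide: Loose coil-built clay bowl, 108 mm wide at the rim, 58 mm high, on the ware board. Origin: centre of its underside; z axis up.
- pot_low: Loose coil-built clay bowl, 92 mm wide at the rim, 45 mm high, on the ware board. Origin: centre of its underside; z axis up.
- kiln_prop: Loose square ceramic post, 38 x 38 x 75 mm, standing on the table in front of the kiln. Origin: centre of its underside; z axis up.
- ware_board: Wooden board 220 x 340 x 18 mm, fixed on the table, on which the three pots stand. Origin: centre of its underside.
Mind the look-alikes: they are no part of the job. Leave any purple look-alike of the pot_wide alone. What is shaped like the pot_tall but pink is not meant.

How it is judged:
By the outcome, as a careful person would: the job done as asked, in the order asked, and still so for the second after the job is handed in, with the robot touching nothing.
It also fails if it takes over 40 s, if anything falls off the work surface, if the arm or the gripper's body presses on something with over 40 N, if the wrist force passes 120 N, or if a joint passes its speed limit or range.

## Robot

A 6-joint arm with a two-finger parallel gripper is mounted at the origin on the work surface. World frame = base frame: x ahead of the robot, y to its left, z up, the work surface at z = 0. Lengths are in m, angles in rad, forces in N, time in s.
With the tool pointing down it reaches from about 0.4 to 0.825 m from the base axis. Payload 7 kg.
Tool frame: the origin (TCP) lies midway between the tips of the shut fingers; the grasp point (between the pads) lies 19 mm behind it (manip.hold_point_z is the distance from the TCP to the grasp point, in m); z points along the fingers, y is the direction in which the jaws open and shut (so a half turn about z gives the same grasp; the last joint's range is limited). The gripper opens to 88 mm and grips with 3 to 60 N. Pads are 19 mm wide; open, the fingers measure 130 mm over their backs; the gripper's body (78 mm by 193 mm) begins 47 mm behind the grasp point.
Start: joints at [1.558, 0.359, 0.012, 0, -1.224, -0.288], TCP at [0.2, 0.645, 0.201] pointing down, gripper open.
Joint ranges: [-3.07, 3.07], [-1.43, 2.12], [-1.02, 1.25], [-3.03, 1.67], [-3.05, -0], [-3.03, 3.03]. Speed limits (rad/s): [2.39, 2.39, 3.01, 3.14, 3.14, 3.14].

## Interface

Orientations are given as a rotation vector (axis times angle).
In Python, from cell import status, eyes, workorder, manip gives the robot as it stands.
- The arm moves only by the tool play_rows, never from a script. Its argument "motion" is text: rows parted by semicolons, each of 4 numbers parted by spaces: the shift along the tool's x, y, z in mm, then the turn about the tool's z in degrees. A call has 1 to 12 rows; each row shifts and turns the commanded pose from where the row before left it, along the tool's axes as they then stand; what a row does not reach is not made up. A row lasts 1/8 s, in which the tool goes at most 62.5 mm and 10.7 degrees, less where a joint would pass 70% of its speed; a pose out of reach is approached as far as the arm can. A call is refused whole if a number of a shift passes 62.5 or a number of a turn 10.7, either way. A call with a gripper value outside its range is refused whole. "hand" is the opening in per cent of the stroke, from 0 (shut) to 100 (fully open), set as the call begins (left out, the last holds). The fingers move at their own pace and stop on an object; "force" is the grip in N (left out, the last holds). Time passes only in rows, so rows that do not move let the fingers close. It gives the time, the measured TCP pose, the force and the opening at its end, in the units of the state.
- status.get_obs(): the state, without advancing time (a new reading comes with each control period).
- eyes.camera(name): name is "side" or "top" or "wrist"; returns a dict with "pixels" (400x640x3 uint8, blue, green, red), "range_z" (400x640 float32, m along the optical axis (not along the pixel's ray), 0 where there is no reading), "fx", "fy", "cx", "cy" (pixels), "distortion" ([k1, k2, p1, p2, k3] as OpenCV has them; the pictures are not rectified), "rvec" (rotation vector, rad) and "tvec" (3), from world to camera coordinates, as OpenCV has them. Camera axes: x right, y down, z forward; pixel columns grow to the right and rows downward; lengths in m; the calibration is good to about 2 mm. A picture is of the moment at which its call begins.
- workorder.hand_in(): hands the job in, once; it reports no verdict.
The state is a dict: "clock": time; "qpos": joint angles; "qvel": joint speeds; "tau": joint torques, N m; "ee_pos": TCP position; "ee_rot": TCP orientation; "ft_force": force on the tool from outside, world axes, zero at the start; "torque": the same for the moment, N m; "gripper_width": opening from 0.0 (shut) to 1.0 (fully open).
Only numpy, scipy, OpenCV 4.12 (cv2) and the standard library are available. Lean on these libraries where they do the work, as an engineer would, in place of code of your own. Each camera call takes 0.05 s, during which the arm holds its last target. There are 200 camera calls.

## Working session

There is one attempt and no reset: what is moved stays moved. The work goes in short steps, Python scripts to look and compute and a tool call to move; the robot and the scene stay as the last step left them, time stands still between calls to the robot, and variables do not carry over. Pictures are saved under pics/ and viewed, about 8 in all and at most 12, crops included, and the job is handed in when it is done.

Besides the shell and the picture viewer there is one more tool, called by a JSON object that holds its "name" and its "arguments", one argument or row to a line. play_rows: Moves the arm, as the interface text tells. Its arguments: {"type":"object","properties":{"motion":{"type":"string"},"hand":{"type":"number"},"force":{"type":"number"}},"required":["motion"]}

```bash
ls; mkdir -p pics
cat > h.py <<'E'
import numpy as np, cv2
from cell import status, eyes, workorder, manip
def cam(n):
    c=eyes.camera(n); K=np.array([[c['fx'],0,c['cx']],[0,c['fy'],c['cy']],[0,0,1]]);R=cv2.Rodrigues(np.array(c['rvec']))[0]
    return c,K,np.array(c['distortion']),R,np.array(c['tvec']).reshape(3)
def world(c,K,D,R,t):
    h,w=c['range_z'].shape;u,v=np.meshgrid(np.arange(w),np.arange(h))
    p=cv2.undistortPoints(np.stack([u,v],-1).reshape(-1,1,2).astype(float),K,D).reshape(h,w,2)
    z=c['range_z'][...,None];P=np.concatenate([p*z,z],-1);W=(P-t)@R
    W[c['range_z']==0]=np.nan
    return W
E
python3 - <<'E'
from h import *
print(status.get_obs())
for n in ['top','side']:
    x=cam(n);cv2.imwrite(f'pics/{n}0.png',x[0]['pixels']);np.save(f'{n}0.npy',world(*x)); print(n,-x[3].T@x[4])
E
```

```text
pics
{'clock': 0.0, 'qpos': array([ 1.55810166e+00,  3.59357738e-01,  1.10941631e-02, -3.38249437e-04,
       -1.22409709e+00, -2.88102342e-01]), 'qvel': array([-0.00192563, -0.00058428, -0.00101687, -0.00070483, -0.00247119,
        0.00105987]), 'tau': array([ 9.52384798e-04, -5.82716453e+01,  2.93057477e+01,  6.99715421e+00,
        7.24798796e-03, -1.64380212e-04]), 'ee_pos': array([0.19986522, 0.64419581, 0.19975908]), 'ee_rot': array([ 3.10452632e+00, -4.70651668e-01, -1.57451877e-04]), 'ft_force': array([-0.22813474,  0.66603471, -0.27975514]), 'torque': array([-0.01112682, -0.0321602 ,  0.05418953]), 'gripper_width': 0.9997940399863914}
top [ 0.36921274 -0.0755776   1.42173754]
side [ 0.42195451 -1.33539817  1.12220615]
```

View pics/top0.png

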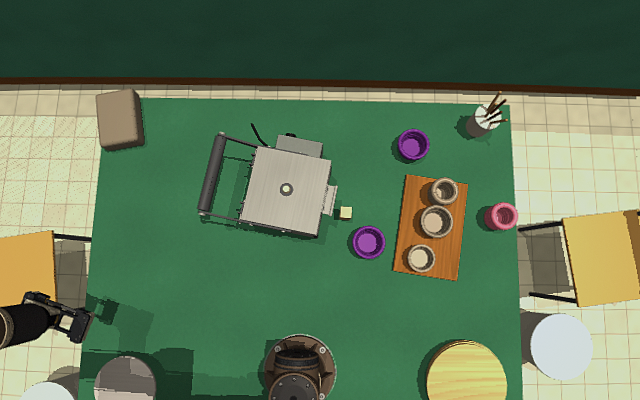

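View pics/side0.png

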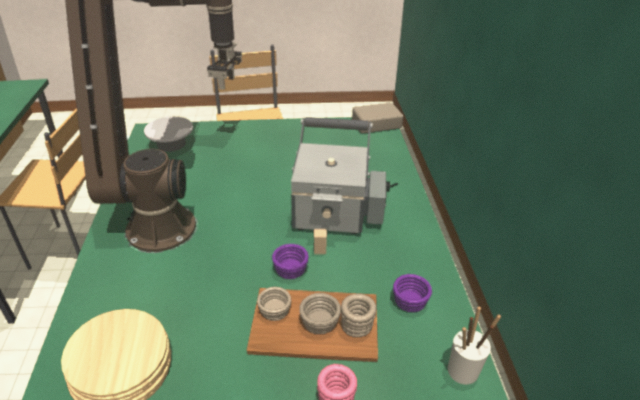

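Top view: the kiln lid is centred near (287,189), with the lip at (329,200) facing right. The counterweight bar is at (212,173), the control box at (298,146) and the prop at (346,213). The purple bowls at (368,242) and (413,144) and the pink pot at (501,216) are look-alikes and not needed. Candidates for the lip: the plate at (329,200), the hinge/counterweight arms at (228,208), and the control box edge at (298,146). I choose (329,200) because it's opposite the counterweight.

Run:
```python
from h import *
W=np.load('top0.npy');S=np.load('side0.npy')
Z=W[...,2]
roi=np.zeros(Z.shape,bool);roi[120:260,190:360]=1
m=(roi&(abs(Z-.211)<.008)).astype(np.uint8)
m=cv2.morphologyEx(m,cv2.MORPH_OPEN,np.ones((5,5)))
n,l,st,_=cv2.connectedComponentsWithStats(m);k=1+st[1:,4].argmax();q=W[l==k]
r=cv2.minAreaRect((q[:,:2]*1000).astype(np.float32));print('lid',r,np.nanmedian(q[:,2]));print(cv2.boxPoints(r))
# lip
for nm,A,box in [('top',W,(185,225,318,340)),('side',S,(185,215,310,345))]:
    a=A[box[0]:box[1],box[2]:box[3]].reshape(-1,3);b=a[(abs(a[:,2]-.172)<.012)]
    r=cv2.minAreaRect((b[:,:2]*1000).astype(np.float32));print(nm,'lip',len(b),r,b.mean(0));
# prop
roi=np.zeros(Z.shape,bool);roi[200:225,336:358]=1
q=W[roi&(abs(Z-.075)<.008)];print('prop',cv2.minAreaRect((q[:,:2]*1000).astype(np.float32)),q.mean(0))
for p in [(368,242),(413,144)]: print(W[p[1],p[0]])
print('bar',W[173,212],W[140,220],W[210,205])
for n in ['top0','side0']:
    im=cv2.imread(f'pics/{n}.png')
    if n=='top0': a=im[130:250,190:370]
    else: a=im[110:260,260:420]
    cv2.imwrite(f'pics/{n}c.png',cv2.resize(a,None,fx=4,fy=4,interpolation=cv2.INTER_CUBIC))
```

```text
lid ((576.2987670898438, 44.248382568359375), (230.7703857421875, 230.39501953125), 79.5858383178711) 0.2076903180869375
[[442.14163 -48.41269]
 [668.74133 -90.05942]
 [710.45593 136.90945]
 [483.8562  178.55618]]
top lip 309 ((541.8140258789062, -86.02401733398438), (34.460086822509766, 120.80734252929688), 77.4524154663086) [ 0.55076413 -0.08811166  0.17180412]
side lip 335 ((552.9983520507812, -86.42955017089844), (45.529361724853516, 108.00143432617188), 79.74542999267578) [ 0.55352279 -0.08429843  0.17327117]
prop ((527.803466796875, -142.55067443847656), (36.7412223815918, 37.100032806396484), 89.74686431884766) [ 0.52645207 -0.14281973  0.07321514]
[ 0.43155728 -0.22425477  0.00916051]
[ 0.78255584 -0.38378643  0.01142571]
bar [0.61322735 0.26004684 0.24838865] [0.71353606 0.24214697 0.25009391] [0.50354366 0.27405706 0.24684386]
```

View pics/side0c.png

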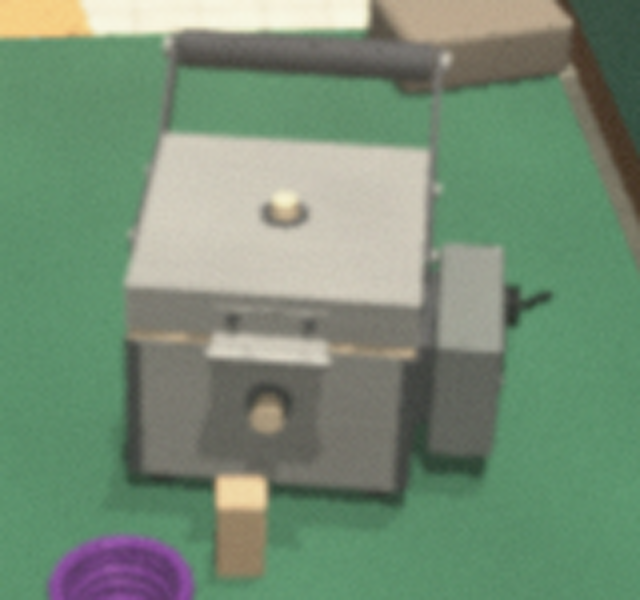

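The crop confirms the lip: the bright plate at crop (268,350) on the lid front, with a peephole plug below it and the prop in front. The arm points straight down and rows only turn about tool z. To get fingers under the lip I need tilt, so I'll test in free space what the arm does at the edge of its reach.

{"name": "play_rows", "arguments": {
  "motion": "0 -60 0 0;0 -60 0 0;0 -60 0 0;0 -60 0 0"
}}

```text
clock: 0.6
ee_pos: [0.2716, 0.8753, 0.2004]
ee_rot: [3.106, -0.47, 0.0]
ft_force: [0.4, 1.9, 0.8]
gripper_width: 0.996
```

{"name": "play_rows", "arguments": {
  "motion": "0 -60 0 0;0 -60 0 0;0 0 0 0;0 0 0 0"
}}

```text
clock: 1.1
ee_pos: [0.2966, 0.9574, 0.1918]
ee_rot: [-3.084, 0.468, -0.01]
ft_force: [0.1, 0.0, 1.7]
gripper_width: 1.003
```

Run:
```python
from h import *
s=status.get_obs();print(s['qpos'],s['ee_pos'],s['ee_rot'])
c=eyes.camera('side');cv2.imwrite('pics/s1.png',cv2.resize(c['pixels'][0:200,100:420],None,fx=2.4,fy=2.4))
```

```text
[ 1.46589648  1.04668266  1.25161301  0.00745827 -1.75417464 -0.19463558] [0.29663023 0.95736003 0.19177451] [-3.0844599   0.46770786 -0.00989657]
```

{"name": "play_rows", "arguments": {
  "motion": "0 -60 0 0;0 -60 0 0;0 -60 0 0;0 0 0 0"
}}

```text
clock: 1.65
ee_pos: [0.3161, 1.02, 0.1645]
ee_rot: [-2.959, 0.448, -0.054]
ft_force: [0.9, -0.7, 0.3]
gripper_width: 1.002
```

Run:
```python
from h import *
s=status.get_obs();print(s['qpos'],s['ee_pos'],s['ee_rot']);print(cv2.Rodrigues(s['ee_rot'])[0].round(3))
```

```text
[ 1.46731252  1.08603651  1.25163017  0.04305875 -1.58962508 -0.19315508] [0.31606327 1.02000279 0.16447599] [-2.95884688  0.44811675 -0.05441266]
[[ 0.955 -0.292  0.058]
 [-0.297 -0.944  0.141]
 [ 0.014 -0.152 -0.988]]
```

{"name": "play_rows", "arguments": {
  "motion": "0 60 0 0;0 60 0 0;0 0 0 0;0 0 0 0"
}}

```text
clock: 2.15
ee_pos: [0.2924, 0.9485, 0.1569]
ee_rot: [-2.956, 0.448, -0.055]
ft_force: [-0.5, 1.1, 1.1]
gripper_width: 0.999
```

Run:
```python
from h import *
s=status.get_obs();print(s['qpos'],s['ee_pos'],s['ee_rot']);print(cv2.Rodrigues(s['ee_rot'])[0].round(3))
```

```text
[ 1.4853118   0.84175548  0.72765285  0.04825458 -1.3084027  -0.22444645] [0.29244959 0.94854767 0.15691021] [-2.95611994  0.44809543 -0.05548158]
[[ 0.955 -0.292  0.059]
 [-0.297 -0.944  0.143]
 [ 0.014 -0.154 -0.988]]
```

Run:
```python
from h import *
W=np.load('top0.npy')
for y0 in np.arange(.6,1.5,.1):
  for x0 in np.arange(-.2,1,.2):
    m=(W[...,0]>=x0)&(W[...,0]<x0+.2)&(W[...,1]>=y0)&(W[...,1]<y0+.1)
    print(f'{np.nanmax(W[m][:,2]) if m.any() else np.nan:6.2f}',end=' ')
  print(' y',round(y0,1))
c=eyes.camera('top');cv2.imwrite('pics/t1.png',c['pixels'])
c=eyes.camera('side');cv2.imwrite('pics/s1.png',c['pixels'][0:240,60:420])
a=cv2.imread('pics/t1.png')[60:300,0:360];cv2.imwrite('pics/ts1.png',np.hstack([a,cv2.imread('pics/s1.png')]))
```

```text
0.09   0.56   0.57   0.01   0.08   0.08  y 0.6
  0.01   0.01   0.34   0.01   0.08   0.08  y 0.7
   nan    nan    nan    nan    nan    nan  y 0.8
   nan    nan    nan    nan    nan    nan  y 0.9
   nan  -0.29  -0.29  -0.30    nan    nan  y 1.0
 -0.73  -0.29  -0.29  -0.29  -0.73  -0.74  y 1.1
 -0.73  -0.29  -0.29  -0.29  -0.73  -0.73  y 1.2
 -0.73  -0.30  -0.29  -0.29  -0.73  -0.73  y 1.3
 -0.73    nan    nan  -0.73  -0.73  -0.73  y 1.4
```

View pics/ts1.png

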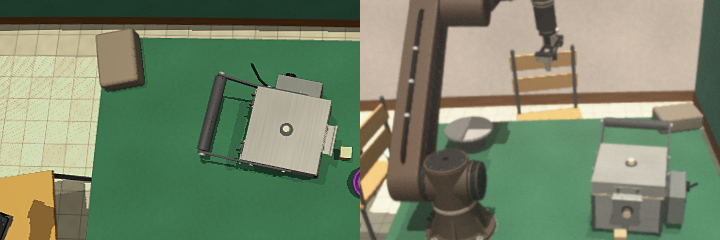

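{"name": "play_rows", "arguments": {
  "motion": "-55 0 -20 0;-55 0 -20 0;-55 0 -20 0;-20 -55 0 0;-20 -55 0 0;-20 -55 0 0;-20 -55 0 0;-20 -55 0 0;-20 -55 0 0;-20 -55 0 0;0 0 0 0"
}}

```text
clock: 3.62
ee_pos: [0.0904, 1.1536, 0.2061]
ee_rot: [-2.719, 0.405, -0.065]
ft_force: [-0.1, -0.2, -1.2]
gripper_width: 1.002
```

```bash
cat > st.py <<'E'
from h import *
s=status.get_obs();print(s['clock'],s['qpos'].round(3),s['ee_pos'].round(4),s['ft_force'].round(1));R=cv2.Rodrigues(s['ee_rot'])[0];print(R.round(3))
z=R[:,2];print('tilt',np.degrees(np.arccos(-z[2])).round(1),'az',np.degrees(np.arctan2(z[1],z[0])).round(1))
E
python3 st.py
```

```text
3.625 [ 1.711  1.092  1.252  0.156 -1.367 -0.44 ] [0.0904 1.1536 0.2061] [-0.1 -0.2 -1.2]
[[ 0.957 -0.271  0.102]
 [-0.289 -0.882  0.371]
 [-0.011 -0.384 -0.923]]
tilt 22.6 az 74.7
```

{"name": "play_rows", "arguments": {
  "motion": "-25 -58 10 0;-25 -58 10 0;-25 -58 10 0;-25 -58 10 0;-25 -58 10 0;-25 -58 10 0;-25 -58 10 0;-25 -58 10 0;-25 -58 10 0;-25 -58 10 0;0 0 0 0"
}}

```text
clock: 5.0
ee_pos: [0.0041, 1.307, 0.3123]
ee_rot: [-2.277, 0.322, -0.043]
ft_force: [-0.0, -0.0, -0.4]
gripper_width: 1.002
```

```bash
python3 st.py
```

```text
5.0 [ 1.798  1.131  1.252  0.38  -0.928 -0.615] [0.0041 1.307  0.3123] [-0.  -0.  -0.4]
[[ 0.967 -0.217  0.135]
 [-0.245 -0.634  0.734]
 [-0.074 -0.743 -0.666]]
tilt 48.3 az 79.6
```

{"name": "play_rows", "arguments": {
  "motion": "-10 -50 35 0;-10 -50 35 0;-10 -50 35 0;-10 -50 35 0;0 0 0 0"
}}

```text
clock: 5.62
ee_pos: [0.0303, 1.3658, 0.3231]
ee_rot: [-2.115, 0.295, -0.036]
ft_force: [0.7, 0.2, -0.7]
gripper_width: 1.001
```

```bash
python3 st.py
```

```text
5.625 [ 1.764  1.189  1.252  0.473 -0.715 -0.677] [0.0303 1.3658 0.3231] [ 0.7  0.2 -0.7]
[[ 0.97  -0.196  0.142]
 [-0.224 -0.506  0.833]
 [-0.091 -0.84  -0.535]]
tilt 57.7 az 80.3
```

```bash
cat > d.py <<'E'
from h import *; import sys
s=status.get_obs();R=cv2.Rodrigues(s['ee_rot'])[0];p=s['ee_pos']
for a in sys.argv[1:]:
    t=np.array(eval(a));d=R.T@(t-p)*1000;print(a,'tool mm',d.round(1),'n',np.linalg.norm(d).round(0));p=t
E
python3 d.py "(.35,.6,.45)" "(.45,-.25,.35)"
```

```text
(.35,.6,.45) tool mm [ 470.2  218.4 -660.3] n 840.0
(.45,-.25,.35) tool mm [ 296.6  494.7 -640.2] n 862.0
```

{"name": "play_rows", "arguments": {
  "motion": "33.6 15.6 -47 0;33.6 15.6 -47 0;33.6 15.6 -47 0;33.6 15.6 -47 0;33.6 15.6 -47 0;33.6 15.6 -47 0;33.6 15.6 -47 0;33.6 15.6 -47 0;33.6 15.6 -47 0;33.6 15.6 -47 0;33.6 15.6 -47 0;33.6 15.6 -47 0"
}}

```text
clock: 7.12
ee_pos: [0.2564, 0.8485, 0.4882]
ee_rot: [-2.117, 0.36, -0.13]
ft_force: [1.2, 0.6, 2.0]
gripper_width: 1.001
```

```bash
python3 st.py; python3 d.py  "(.35,.6,.45)" "(.45,-.25,.35)"
```

```text
7.125 [ 1.296  0.089 -0.484  1.496 -0.004 -1.555] [0.2564 0.8485 0.4882] [1.2 0.6 2. ]
[[ 0.951 -0.204  0.232]
 [-0.306 -0.505  0.807]
 [-0.048 -0.839 -0.542]]
tilt 57.1 az 73.9
(.35,.6,.45) tool mm [ 166.9  138.3 -158.1] n 268.0
(.45,-.25,.35) tool mm [ 359.9  492.5 -608.7] n 862.0
```

```bash
python3 d.py  "(.34,1.14,.46)" "(.7,.9,.46)"
python3 - <<'E'
from h import *
W=np.load('top0.npy')
for x0 in np.arange(.6,1.5,.1):
    m=(W[...,0]>=x0)&(W[...,0]<x0+.1); print(round(x0,1),np.nanmax(W[m][:,2]) if m.any() else 0)
E
```

```text
(.34,1.14,.46) tool mm [  -8.3 -140.6  270. ] n 305.0
(.7,.9,.46) tool mm [ 415.7   47.5 -110. ] n 433.0
0.6 0.25629494065812347
0.7 0.2526143493961209
0.8 0.22413617195760166
0.9 0.2158834763429998
1.0 -0.7279994995907704
1.1 -0.7298256119435441
1.2 -0.7302997870293072
1.3 0.09283390752487217
1.4 0
```

{"name": "play_rows", "arguments": {
  "motion": "0 -28 53 0;0 -28 53 0;0 -28 53 0;0 -28 53 0;0 -28 53 0;0 0 0 0"
}}

```text
clock: 7.88
ee_pos: [0.3419, 1.1287, 0.4313]
ee_rot: [-2.068, 0.356, -0.14]
ft_force: [0.0, -0.5, -0.7]
gripper_width: 0.999
```

```bash
python3 st.py; python3 d.py "(.7,.9,.46)"
```

```text
7.875 [ 1.29   0.586  0.061  1.498 -0.005 -1.555] [0.3419 1.1287 0.4313] [ 0.  -0.5 -0.7]
[[ 0.95  -0.194  0.244]
 [-0.308 -0.464  0.83 ]
 [-0.047 -0.864 -0.501]]
tilt 59.9 az 73.6
(.7,.9,.46) tool mm [ 409.4   12.1 -116.8] n 426.0
```

```bash
python3 d.py "(.1,1.33,.38)" "(.7,1.1,.4)"
```

```text
(.1,1.33,.38) tool mm [-289.4   -2.3  133.8] n 319.0
(.7,1.1,.4) tool mm [640.  -26.6 -54.5] n 643.0
```

{"name": "play_rows", "arguments": {
  "motion": "-50 0 22 0;-50 0 22 0;-50 0 22 0;-50 0 22 0;-50 0 22 0;-45 0 24 0;0 0 0 0"
}}

```text
clock: 8.75
ee_pos: [0.0842, 1.3304, 0.3783]
ee_rot: [-2.069, 0.349, -0.136]
ft_force: [0.2, 0.2, -1.3]
gripper_width: 1.0
```

```bash
python3 st.py;python3 d.py "(.1,1.34,.38)" "(.7,1.1,.4)"
```

```text
8.75 [ 1.72   0.997  0.828  0.784 -0.535 -0.989] [0.0842 1.3304 0.3783] [ 0.2  0.2 -1.3]
[[ 0.952 -0.19   0.239]
 [-0.302 -0.466  0.832]
 [-0.047 -0.864 -0.501]]
tilt 59.9 az 74.0
(.1,1.34,.38) tool mm [12.1 -9.  10.9] n 19.0
(.7,1.1,.4) tool mm [642.8 -19.8 -66.4] n 647.0
```

{"name": "play_rows", "arguments": {
  "motion": "55 -3 2 0;55 -3 2 0;55 -3 2 0;55 -3 0 0;55 -3 -3 0;55 -3 -6 0;55 -3 -8 0;55 -3 -10 0;55 -3 -12 0;55 -3 -12 0;55 0 -12 0;0 0 0 0"
}}

```text
clock: 10.25
ee_pos: [0.6679, 1.103, 0.4179]
ee_rot: [-2.057, 0.36, -0.144]
ft_force: [-0.2, 0.9, 0.0]
gripper_width: 1.005
```

```bash
python3 st.py;python3 d.py "(.85,.65,.45)" "(.82,.15,.45)" "(.5,-.3,.35)"
```

```text
10.25 [ 1.133  0.9    1.075 -0.197 -0.704  0.169] [0.6679 1.103  0.4179] [-0.2  0.9  0. ]
[[ 0.949 -0.193  0.251]
 [-0.313 -0.455  0.834]
 [-0.047 -0.869 -0.492]]
tilt 60.5 az 73.3
(.85,.65,.45) tool mm [ 313.   142.9 -347.8] n 489.0
(.82,.15,.45) tool mm [ 128.1  233.2 -424.4] n 501.0
(.5,-.3,.35) tool mm [-157.9  353.5 -406.2] n 561.0
```

{"name": "play_rows", "arguments": {
  "motion": "39 18 -43 0;39 18 -43 0;39 18 -43 0;39 18 -43 0;39 18 -43 0;39 18 -43 0;39 18 -43 0;39 18 -43 0;16 29 -52 0;16 29 -52 0;16 29 -52 0;16 29 -52 0"
}}

```text
clock: 11.75
ee_pos: [0.8311, 0.4118, 0.4453]
ee_rot: [-2.062, 0.352, -0.141]
ft_force: [1.4, -1.7, -0.6]
gripper_width: 1.003
```

```bash
python3 st.py;python3 d.py "(.82,.15,.45)" "(.5,-.3,.35)"
```

```text
11.75 [ 0.256  0.427  0.541 -0.941 -1.172  1.126] [0.8311 0.4118 0.4453] [ 1.4 -1.7 -0.6]
[[ 0.951 -0.189  0.245]
 [-0.306 -0.46   0.834]
 [-0.045 -0.868 -0.495]]
tilt 60.3 az 73.6
(.82,.15,.45) tool mm [  69.4  118.4 -223.3] n 262.0
(.5,-.3,.35) tool mm [-162.   354.2 -404. ] n 561.0
```

{"name": "play_rows", "arguments": {
  "motion": "17 29 -52 0;17 29 -52 0;17 29 -52 0;17 29 -52 0;-17 38 -44 0;-17 38 -44 0;-17 38 -44 0;-17 38 -44 0;-17 38 -44 0;-17 38 -44 0;0 0 0 0"
}}

```text
clock: 13.12
ee_pos: [0.6169, -0.1306, 0.3803]
ee_rot: [-2.064, 0.359, -0.141]
ft_force: [0.2, 0.9, -0.0]
gripper_width: 1.001
```

```bash
python3 st.py;python3 d.py "(.5,-.3,.35)"
```

```text
13.125 [-0.59   0.391  0.37  -1.025 -1.821  1.687] [ 0.6169 -0.1306  0.3803] [ 0.2  0.9 -0. ]
[[ 0.949 -0.195  0.247]
 [-0.311 -0.461  0.831]
 [-0.048 -0.866 -0.498]]
tilt 60.1 az 73.5
(.5,-.3,.35) tool mm [ -56.9  127.1 -154.6] n 208.0
```

{"name": "play_rows", "arguments": {
  "motion": "0 0 -17 -10.4;0 0 -17 -10.4;0 0 -17 -10.4;0 0 -17 -10.4;0 0 -17 -10.4;0 0 -17 -10.4;0 0 -17 -10.4;0 0 -17 -10.4;0 0 -17 -10;0 0 0 0",
  "hand": 28
}}

```text
clock: 14.38
ee_pos: [0.6049, -0.264, 0.5024]
ee_rot: [-1.844, -1.336, -1.02]
ft_force: [-0.6, 0.9, 0.1]
gripper_width: 0.28
```

```bash
python3 st.py
cat > lip.py <<'E'
from h import *; import sys
s=status.get_obs();R=cv2.Rodrigues(s['ee_rot'])[0];p=s['ee_pos'];z=R[:,2]
up=np.array([0,0,1.]);n=up-z*z[2];n/=np.linalg.norm(n)
kx=np.array([.1807,.9835,0]);hinge=np.array([.5763,.0442,0])+.125*kx+[0,0,.165]
def tcp(th,gap=0,back=0,deep=.025):
    e=np.array([-.270,.006]);c,sn=np.cos(th),np.sin(th)
    a=np.array([c*e[0]+sn*e[1],-sn*e[0]+c*e[1]])
    bead=hinge+kx*a[0]+up*a[1]
    return bead-n*(.0145+gap)+z*(deep-back)
if __name__=='__main__':
  for a in sys.argv[1:]:
    t=tcp(*eval(a));d=R.T@(t-p)*1000;print(a,t.round(4),'tool mm',d.round(1));p=t
E
python3 lip.py "0,.012,.08" "0,.012,0" "0,0,0"
```

```text
14.375 [-0.764  0.511  0.831 -1.149 -2.16   3.029] [ 0.6049 -0.264   0.5024] [-0.6  0.9  0.1]
[[ 0.184  0.958  0.221]
 [ 0.465 -0.283  0.839]
 [ 0.866 -0.051 -0.498]]
tilt 60.1 az 75.2
0,.012,.08 [ 0.5346 -0.1573  0.1754] tool mm [-246.4  -80.7  236.7]
0,.012,0 [ 0.5523 -0.0902  0.1356] tool mm [ 0. -0. 80.]
0,0,0 [ 0.5538 -0.0844  0.146 ] tool mm [12.  -0.7 -0. ]
```

{"name": "play_rows", "arguments": {
  "motion": "0 0 0 10.5;0 0 0 10.5;0 0 0 10.5;0 0 0 10.5;0 0 0 10.5;0 0 0 10.5;0 0 0 10.5;0 0 0 10.5;0 0 0 10.5;0 0 0 10.5;0 0 0 10.5;0 0 0 10.5"
}}

```text
clock: 15.88
ee_pos: [0.6041, -0.2623, 0.4994]
ee_rot: [-1.865, 0.966, 0.271]
ft_force: [0.2, -1.0, -0.2]
gripper_width: 0.279
```

{"name": "play_rows", "arguments": {
  "motion": "0 0 0 10.5;0 0 0 10.5;0 0 0 10.5;0 0 0 10.5;0 0 0 10;0 0 0 0"
}}

```text
clock: 16.62
ee_pos: [0.6041, -0.2625, 0.4993]
ee_rot: [-1.315, 1.757, 0.796]
ft_force: [0.9, 0.4, 0.5]
gripper_width: 0.275
```

```bash
python3 st.py;python3 lip.py "0,.012,.10" "0,.012,0" "0,0,0"
```

```text
16.625 [-0.763  0.511  0.823 -1.148 -2.159 -0.076] [ 0.6041 -0.2625  0.4993] [0.9 0.4 0.5]
[[-0.155 -0.963  0.218]
 [-0.471  0.266  0.841]
 [-0.868  0.028 -0.495]]
tilt 60.3 az 75.4
0,.012,.10 [ 0.5304 -0.1742  0.1851] tool mm [242.7  85.9 213.7]
0,.012,0 [ 0.5523 -0.0901  0.1356] tool mm [ -0.  -0. 100.]
0,0,0 [ 0.5538 -0.0843  0.146 ] tool mm [-12.    0.4  -0. ]
```

{"name": "play_rows", "arguments": {
  "motion": "40 14 35 0;40 14 35 0;40 14 35 0;40 14 35 0;40 14 35 0;40 14 35 0;0 0 0 0;0 0 0 0"
}}

```text
clock: 17.62
ee_pos: [0.5325, -0.1779, 0.1899]
ee_rot: [-1.316, 1.756, 0.794]
ft_force: [0.7, -1.2, 0.6]
gripper_width: 0.281
```

```bash
python3 st.py;python3 lip.py "0,.012,.10" "0,.012,0" "0,0,0"
python3 - <<'E'
from h import *
x=cam('side');y=cam('top');p=status.get_obs()['ee_pos']
for q in (x,y): print(cv2.projectPoints(p.reshape(1,3),q[3] if 0 else q[0]['rvec'],q[4],q[1],q[2])[0].ravel())
a=cv2.resize(x[0]['pixels'][110:260,240:400],(400,375));b=cv2.resize(y[0]['pixels'][140:290,270:430],(400,375))
cv2.imwrite('pics/p2.png',np.hstack([a,b]))
E
```

```text
17.625 [-0.69   0.538  0.126 -0.919 -1.708  0.546] [ 0.5325 -0.1779  0.1899] [ 0.7 -1.2  0.6]
[[-0.153 -0.964  0.219]
 [-0.472  0.266  0.841]
 [-0.868  0.026 -0.495]]
tilt 60.3 az 75.4
0,.012,.10 [ 0.5304 -0.1742  0.1851] tool mm [2.7 2.9 5. ]
0,.012,0 [ 0.5523 -0.0901  0.1356] tool mm [ -0.   0. 100.]
0,0,0 [ 0.5538 -0.0843  0.146 ] tool mm [-12.    0.4   0. ]
[322.60208219 210.58550826]
[359.32251763 205.67464249]
```

View pics/p2.png

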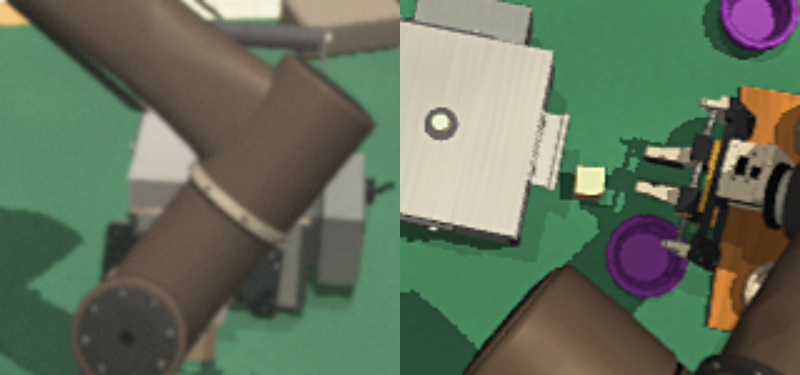

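The view shows the fingers pointing at the lip (side by side at crop (645-690,150-190), i.e. tips near top pixel (359,206)), above the prop at (346,213), and clear of the purple bowl. Moving in under the lip.

{"name": "play_rows", "arguments": {
  "motion": "3 3 5 0;0 0 25 0;0 0 25 0;0 0 20 0;0 0 15 0;0 0 10 0;0 0 5 0;0 0 0 0"
}}

```text
clock: 18.73
ee_pos: [0.5514, -0.0896, 0.1338]
ee_rot: [-1.313, 1.758, 0.798]
ft_force: [0.5, 0.1, -0.3]
gripper_width: 0.281
```

```bash
python3 st.py;python3 lip.py "0,.012,0" "0,0,0" ".1," ".2," ".3,"
python3 - <<'E'
from h import *
y=cam('top');x=cam('wrist')
b=cv2.resize(y[0]['pixels'][150:250,280:390],(440,400));a=cv2.resize(x[0]['pixels'],(360,225))
c=np.zeros((400,800,3),np.uint8);c[:,:440]=b;c[:225,440:]=a
cv2.imwrite('pics/p3.png',c)
E
```

```text
18.725 [-0.575  0.546 -0.011 -0.97  -1.543  0.6  ] [ 0.5514 -0.0896  0.1338] [ 0.5  0.1 -0.3]
[[-0.157 -0.963  0.218]
 [-0.47   0.267  0.841]
 [-0.869  0.03  -0.494]]
tilt 60.4 az 75.5
0,.012,0 [ 0.5523 -0.0901  0.1356] tool mm [-1.5 -1.  -1.1]
0,0,0 [ 0.5538 -0.0843  0.146 ] tool mm [-12.    0.4  -0. ]
.1, [ 0.5541 -0.0824  0.173 ] tool mm [-24.3   1.  -11.6]
.2, [ 0.5549 -0.0778  0.1996] tool mm [-25.4   1.2  -9.1]
.3, [ 0.5563 -0.0707  0.2256] tool mm [-26.1   1.4  -6.6]
```

View pics/p3.png

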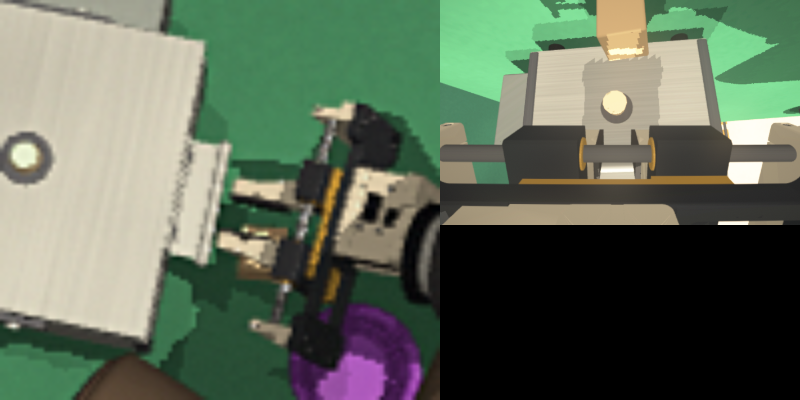

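The fingertips are hidden under the lip edge at crop (225,190) and (218,240), and both are within its 90 mm width. The plug, seen by the wrist camera at (615,103), lies between the fingers and below them. Lifting gently.

{"name": "play_rows", "arguments": {
  "motion": "-5 0 0 0;-5 0 0 0;-4 0 0 0;-6 0 -3 0;-6 0 -3 0;-6 0 -3 0;-6 0 -3 0;-6 0 -3 0;-6 0 -2 0;-6 0 -2 0"
}}

```text
clock: 20.08
ee_pos: [0.5554, -0.0796, 0.1921]
ee_rot: [-1.314, 1.759, 0.798]
ft_force: [-4.7, -5.6, -1.7]
gripper_width: 0.282
```

```bash
cat > ang.py <<'E'
from h import *
W=world(*cam('top'));kx=np.array([.1807,.9835]);ky=np.array([-.9835,.1807])
q=W.reshape(-1,3);q=q[~np.isnan(q[:,0])];d=q[:,:2]-[.5763,.0442];a=d@kx-.125;b=d@ky
m=(a<-.03)&(a>-.24)&(b>-.1)&(b<-.05)&(q[:,2]>.19)&(q[:,2]<.5)
import sys
if m.sum()>20: f=np.polyfit(a[m],q[m,2],1);print('lid angle',-np.arctan(f[0]),m.sum(),np.std(q[m,2]-np.polyval(f,a[m])))
E
python3 st.py; python3 ang.py; python3 lip.py ".2," ".3,"
```

```text
20.075 [-0.559  0.465  0.017 -0.977 -1.592  0.502] [ 0.5554 -0.0796  0.1921] [-4.7 -5.6 -1.7]
[[-0.157 -0.963  0.218]
 [-0.47   0.267  0.841]
 [-0.868  0.03  -0.495]]
tilt 60.3 az 75.5
lid angle 0.15365235215246228 1110 0.005042966243726567
.2, [ 0.5549 -0.0779  0.1995] tool mm [-6.1  1.6 -2. ]
.3, [ 0.5563 -0.0707  0.2255] tool mm [-26.1   1.4  -6.6]
```

{"name": "play_rows", "arguments": {
  "motion": "-6 0 -4 0;-6 0 -4 0;-6.3 0 -3 0;-6.3 0 -2 0;-6.3 0 -2 0;-6.3 0 -2 0;-6.3 0 -1.5 0;-6.3 0 -1.5 0"
}}

```text
clock: 21.12
ee_pos: [0.5595, -0.0725, 0.2455]
ee_rot: [-1.313, 1.758, 0.798]
ft_force: [0.0, 0.3, 0.8]
gripper_width: 0.283
```

```bash
python3 st.py; python3 ang.py; python3 lip.py ".4," ".5," ".6," ".7," ".8,"
```

```text
21.125 [-0.549  0.402  0.056 -0.986 -1.641  0.411] [ 0.5595 -0.0725  0.2455] [0.  0.3 0.8]
[[-0.157 -0.963  0.218]
 [-0.469  0.267  0.841]
 [-0.869  0.03  -0.494]]
tilt 60.4 az 75.4
lid angle -0.003145467957282487 1103 0.0023808321350602796
.4, [ 0.558  -0.0611  0.2507] tool mm [-8.9  4.8  7.1]
.5, [ 0.5603 -0.049   0.2747] tool mm [-26.9   1.8  -1.2]
.6, [ 0.5629 -0.0346  0.2974] tool mm [-26.9   1.9   1.5]
.7, [ 0.5659 -0.0181  0.3186] tool mm [-26.6   2.1   4.1]
.8, [5.693e-01 5.000e-04 3.379e-01] tool mm [-26.    2.2   6.8]
```

The fingers slipped off: I backed out too much with too little depth, and the lid sank shut (angle 0). I'll retreat, re-enter deeper and retry.

```bash
python3 lip.py "0,.085,.09,.034" "0,.013,.07,.034" "0,.013,0,.034" "0,0,0,.034" ".2,0,0,.036"
python3 - <<'E'
from h import *
# measured lip edge now, top view
W=world(*cam('top'));kx=np.array([.1807,.9835]);ky=np.array([-.9835,.1807])
q=W.reshape(-1,3);q=q[~np.isnan(q[:,0])];d=q[:,:2]-[.5763,.0442];a=d@kx;b=d@ky
for lo in (-.04,-.02,.02,.03):
  m=(b>lo)&(b<lo+.012)&(a<-.115)&(a>-.17)&(abs(q[:,2]-.173)<.012); print(lo,m.sum(),a[m].min() if m.any() else 0, np.median(q[m,2]) if m.any() else 0)
E
```

```text
0,.085,.09,.034 [ 0.5255 -0.1931  0.1122] tool mm [178.6  -3.  -42.7]
0,.013,.07,.034 [ 0.5388 -0.1418  0.1649] tool mm [-72.    2.4  20. ]
0,.013,0,.034 [ 0.5541 -0.083   0.1303] tool mm [ 0. -0. 70.]
0,0,0,.034 [ 0.5557 -0.0767  0.1416] tool mm [-13.    0.4  -0. ]
.2,0,0,.036 [ 0.5574 -0.0686  0.1941] tool mm [-49.7   2.1 -18.8]
-0.04 22 -0.13919108403314548 0.17035088492498335
-0.02 41 -0.14961418980212923 0.17109932087460153
0.02 39 -0.1503091274390102 0.17194433039743617
0.03 40 -0.15035035487309698 0.17213998632427469
```

{"name": "play_rows", "arguments": {
  "motion": "0 0 -55 0;10 0 -25 0;50 0 0 0;47 0 0 0;0 0 35 0;0 0 25 0;0 0 25 0;0 0 17 0;0 0 8 0;0 0 0 0"
}}

```text
clock: 22.48
ee_pos: [0.5491, -0.0976, 0.1371]
ee_rot: [-1.313, 1.758, 0.799]
ft_force: [0.3, 0.3, 1.0]
gripper_width: 0.281
```

```bash
python3 st.py; python3 ang.py; python3 lip.py "0,.013,0,.034"  "0,0,0,.034" ".2,0,0,.038" ".4,0,0,.038" ".6,0,0,.038"
```

```text
22.475 [-0.586  0.546 -0.002 -0.964 -1.556  0.598] [ 0.5491 -0.0976  0.1371] [0.3 0.3 1. ]
[[-0.157 -0.963  0.218]
 [-0.47   0.267  0.842]
 [-0.869  0.03  -0.494]]
tilt 60.4 az 75.5
lid angle -0.00263695826371699 1096 0.002358874394198386
0,.013,0,.034 [ 0.5541 -0.083   0.1303] tool mm [-1.7 -0.9 17.3]
0,0,0,.034 [ 0.5557 -0.0767  0.1416] tool mm [-13.    0.4   0. ]
.2,0,0,.038 [ 0.5578 -0.0669  0.1931] tool mm [-49.7   2.2 -16.8]
.4,0,0,.038 [ 0.5609 -0.0501  0.2443] tool mm [-52.8   3.  -10.5]
.6,0,0,.038 [ 0.5657 -0.0237  0.291 ] tool mm [-53.8   3.8   0.2]
```

{"name": "play_rows", "arguments": {
  "motion": "0 0 10 0;0 0 7 0;-7 0 0 0;-5 0 0 0;-6 0 -1.5 0;-6 0 -2 0;-6 0 -2 0;-6 0 -2 0;-6 0 -2 0;-6 0 -2 0"
}}

```text
clock: 23.78
ee_pos: [0.5578, -0.0712, 0.1765]
ee_rot: [-1.313, 1.759, 0.797]
ft_force: [-1.0, -4.8, -2.5]
gripper_width: 0.277
```

```bash
python3 st.py; python3 ang.py; python3 lip.py ".2,0,0,.038" ".4,0,0,.038" ".6,0,0,.038"
```

```text
23.775 [-0.547  0.479 -0.002 -0.982 -1.564  0.523] [ 0.5578 -0.0712  0.1765] [-1.  -4.8 -2.5]
[[-0.157 -0.963  0.219]
 [-0.471  0.268  0.841]
 [-0.868  0.029 -0.495]]
tilt 60.3 az 75.4
lid angle 0.1275376796994029 1111 0.0049393871515653245
.2,0,0,.038 [ 0.5578 -0.0669  0.1931] tool mm [-15.3   1.8  -4.5]
.4,0,0,.038 [ 0.5609 -0.0501  0.2443] tool mm [-52.8   3.  -10.5]
.6,0,0,.038 [ 0.5658 -0.0237  0.291 ] tool mm [-53.8   3.7   0.2]
```

{"name": "play_rows", "arguments": {
  "motion": "-6.5 0 -1 0;-6.5 0.5 -1 0;-6.5 0.5 -1 0;-6.5 0.5 -1 0;-6.5 0.5 -1 0;-6.5 0.5 -1 0"
}}

```text
clock: 24.58
ee_pos: [0.5604, -0.0563, 0.2137]
ee_rot: [-1.313, 1.758, 0.798]
ft_force: [1.2, -2.8, -1.6]
gripper_width: 0.285
```

```bash
python3 st.py; python3 ang.py; python3 lip.py ".4,0,0,.040" ".6,0,0,.040" ".7,0,0,.04"
```

```text
24.575 [-0.527  0.424  0.01  -0.992 -1.586  0.458] [ 0.5604 -0.0563  0.2137] [ 1.2 -2.8 -1.6]
[[-0.157 -0.963  0.218]
 [-0.469  0.267  0.842]
 [-0.869  0.029 -0.494]]
tilt 60.4 az 75.4
lid angle 0.25964818014097474 1080 0.006523943563218774
.4,0,0,.040 [ 0.5613 -0.0484  0.2433] tool mm [-28.5   2.1  -7.6]
.6,0,0,.040 [ 0.5662 -0.022   0.29  ] tool mm [-53.8   3.7   0.2]
.7,0,0,.04 [ 0.5692 -0.0054  0.3112] tool mm [-26.6   2.1   4.1]
```

Holding well (0.26 rad, 3 N). Continuing.

{"name": "play_rows", "arguments": {
  "motion": "-6.5 0.5 -1 0;-6.5 0.5 -1 0;-6.5 0.5 -1 0;-6.5 0.5 -1 0;-6.5 0.5 -0.5 0;-6.5 0.5 0 0;-6.5 0.5 0 0;-6.5 0.5 0 0;-6.5 0.5 0 0;-6.5 0.5 0 0"
}}

```text
clock: 25.88
ee_pos: [0.5647, -0.0281, 0.2725]
ee_rot: [-1.313, 1.758, 0.798]
ft_force: [0.5, 0.4, -0.6]
gripper_width: 0.278
```

```bash
python3 st.py; python3 ang.py; python3 lip.py ".5,0,0,.040" ".6,0,0,.040" ".7,0,0,.04" ".8,0,0,.04"
```

```text
25.875 [-0.487  0.339  0.034 -1.01  -1.614  0.346] [ 0.5647 -0.0281  0.2725] [ 0.5  0.4 -0.6]
[[-0.157 -0.963  0.218]
 [-0.469  0.267  0.842]
 [-0.869  0.03  -0.494]]
tilt 60.4 az 75.5
lid angle 0.46327270101776097 972 0.008859340517849387
.5,0,0,.040 [ 0.5635 -0.0363  0.2673] tool mm [ 9.4 -1.  -4.5]
.6,0,0,.040 [ 0.5662 -0.022   0.29  ] tool mm [-26.9   1.9   1.5]
.7,0,0,.04 [ 0.5692 -0.0054  0.3112] tool mm [-26.6   2.1   4.1]
.8,0,0,.04 [0.5726 0.0131 0.3305] tool mm [-26.    2.2   6.8]
```

{"name": "play_rows", "arguments": {
  "motion": "-6 0.5 0 0;-6 0.5 0 0;-6 0.5 0.5 0;-6 0.5 0.5 0;-6 0.5 0.5 0;-6 0.5 1 0;-6 0.5 1 0;-6 0.5 1 0;-6 0.5 1 0"
}}

```text
clock: 27.05
ee_pos: [0.5701, 0.0029, 0.3167]
ee_rot: [-1.313, 1.758, 0.798]
ft_force: [-0.1, -0.5, 0.7]
gripper_width: 0.283
```

```bash
python3 st.py; python3 ang.py;  python3 lip.py ".7,0,0,.04" ".8,0,0,.04"
```

```text
27.05 [-0.44   0.275  0.054 -1.026 -1.62   0.25 ] [0.5701 0.0029 0.3167] [-0.1 -0.5  0.7]
[[-0.157 -0.963  0.219]
 [-0.47   0.267  0.841]
 [-0.869  0.03  -0.494]]
tilt 60.4 az 75.4
lid angle 0.6079747006170131 807 0.011374465765827764
.7,0,0,.04 [ 0.5692 -0.0054  0.3112] tool mm [ 9.8 -1.4 -4.4]
.8,0,0,.04 [0.5726 0.0131 0.3305] tool mm [-26.    2.2   6.8]
```

{"name": "play_rows", "arguments": {
  "motion": "-6 0.5 1 0;-6 0.5 1.5 0;-6 0.5 1.5 0;0 0 0 0"
}}

```text
clock: 27.6
ee_pos: [0.5724, 0.0152, 0.3306]
ee_rot: [-1.314, 1.758, 0.797]
ft_force: [0.2, 0.2, 0.1]
gripper_width: 0.28
```

```bash
python3 st.py
python3 - <<'E'
from h import *
y=cam('top');x=cam('side')
b=cv2.resize(y[0]['pixels'][120:260,180:390],(480,320));a=cv2.resize(x[0]['pixels'][90:270,240:420],(320,320))
cv2.imwrite('pics/p4.png',np.hstack([b,a]))
E
```

```text
27.6 [-0.421  0.254  0.06  -1.032 -1.617  0.218] [0.5724 0.0152 0.3306] [0.2 0.2 0.1]
[[-0.156 -0.963  0.219]
 [-0.47   0.267  0.841]
 [-0.869  0.029 -0.494]]
tilt 60.4 az 75.4
```

View pics/p4.png

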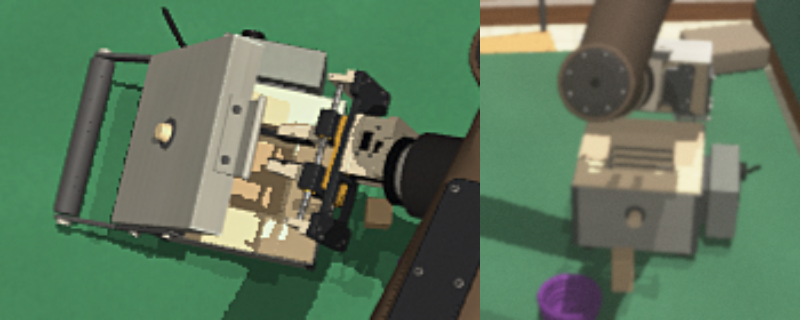

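The lid is well past balance and ahead of the fingers (lip at crop (255,140)), swinging on its own. I'm backing away and letting it settle.

{"name": "play_rows", "arguments": {
  "motion": "0 0 -20 0;0 0 -40 0;0 0 -50 0;0 0 -50 0;0 0 -40 0;0 0 0 0;0 0 0 0;0 0 0 0;0 0 0 0;0 0 0 0;0 0 0 0;0 0 0 0"
}}

```text
clock: 29.2
ee_pos: [0.5287, -0.1533, 0.429]
ee_rot: [-1.313, 1.758, 0.798]
ft_force: [0.7, -1.0, -0.4]
gripper_width: 0.281
```

{"name": "play_rows", "arguments": {
  "motion": "0 0 0 0;0 0 0 0;0 0 0 0;0 0 0 0;0 0 0 0;0 0 0 0;0 0 0 0;0 0 0 0;0 0 0 0;0 0 0 0;0 0 0 0;0 0 0 0"
}}

```text
clock: 30.7
ee_pos: [0.5287, -0.1534, 0.4289]
ee_rot: [-1.313, 1.758, 0.798]
ft_force: [0.6, -0.4, 0.1]
gripper_width: 0.279
```

```bash
python3 st.py
python3 - <<'E'
from h import *
t=cam('top');W=world(*t);Z=W[...,2]
roi=np.zeros(Z.shape,bool);roi[200:225,336:358]=1
q=W[roi&(abs(Z-.075)<.008)];print('prop',len(q),q.mean(0) if len(q) else 0)
kx=np.array([.1807,.9835]);q=W[100:270,180:340].reshape(-1,3);q=q[q[:,2]>.3];a=(q[:,:2]-[.5763,.0442])@kx-.125
print('top of lid z',q[:,2].max(),'behind hinge',a[q[:,2]>q[:,2].max()-.01].mean())
x=cam('side');cv2.imwrite('pics/p5.png',np.vstack([t[0]['pixels'][100:300,180:520],cv2.resize(x[0]['pixels'][90:370,200:440],(340,397))]))
E
```

```text
30.7 [-0.691  0.31   0.354 -1.026 -1.971  0.152] [ 0.5287 -0.1534  0.4289] [ 0.6 -0.4  0.1]
[[-0.157 -0.963  0.218]
 [-0.47   0.267  0.841]
 [-0.869  0.03  -0.494]]
tilt 60.4 az 75.4
prop 131 [ 0.52603372 -0.14290199  0.07332867]
top of lid z 0.4381763578176788 behind hinge 0.05400108359606619
```

View pics/p5.png

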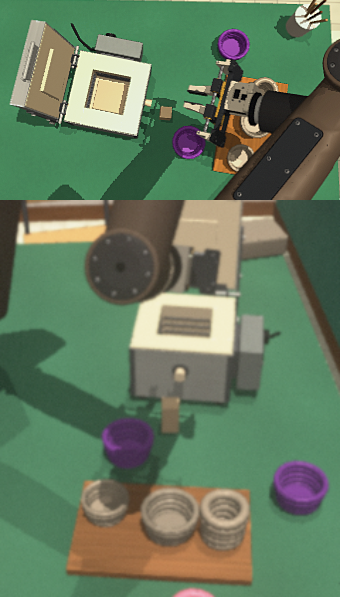

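The picture shows the lid open and leaning back, with its edge at z 0.438 m and 54 mm behind the hinge (about 1.75 rad). The prop is unmoved, the three pots are standing on the board, and the arm is clear.

```bash
python3 -c "
from cell import workorder;print(workorder.hand_in())"
```

```text
the job is handed in; nothing more can be done
None
```

The kiln lid is open and resting back on its stop, and I handed the job in at about 30.7 s on the robot's clock.

**How it was done:** Rows can only turn the tool about its own axis. I tilted it to about 60° from vertical by pushing the arm past its reach in free space. I then put both fingers under the lip and eased the lid up until it swung over by itself.

**What went wrong:**
- **First lift:** it failed. The fingers slipped off somewhere past 0.15 rad and the lid sank shut. The second try, about 9 mm deeper, held at about 3 to 6 N in the readings I took.
- **Joint 3:** while tilting the tool it read 1.252 rad against the listed 1.25. That is probably rounding in the listed limit, but I could not confirm it.

**Last checks:**
- **Lid:** its edge is 0.438 m up and 54 mm behind the hinge, which fits about 1.75 rad.
- **Prop:** it is within 1 mm of where it started.
- **Pots:** all three stand on the board in the last picture. I checked them by eye, not by measurement.
- **Arm:** the fingers are clear of the kiln and the wrist force is under 1 N. I never touched the counterweight bar.
- **Angle readings:** during the lift the camera showed 0.46 and 0.61 rad where the finger position implied about 0.53 and 0.73. I relied on the lid swinging on by itself to settle it.

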